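# Right the fallen tray post and stand it on its corner

## Task

Clear the stray wooden offcut off the free corner of the small bamboo tray into the open waste box, and stand the fallen post, tenon up, squarely on that corner. Stand the post up on the bench first and let go of it to see that it stands by itself, then take it again and set it on the tray. Leave the oil bottle, the short block and the three posts already glued to the tray undisturbed.

Things in the scene. Friction and masses are not known exactly. Their poses are not given: they have to be found in the camera images.
- post: Fallen post: square pale wood shaft 42 x 42 x 110 mm with a round tenon (28 mm diameter, 25 mm long) on its top end, 150 g. Origin at the middle of the 110 mm shaft; z along the shaft towards the tenon, x and y square to its sides. Starts lying on a side on the bench (or its flat card sheet), z level, pointing any way. Standing on the bench tenon up, its origin is 55 mm high.
- tray: Small bamboo tray frame, fixed to the bench left or right of the robot. Outside 176 x 236 mm (its x by y), rails 46 mm wide, 20 mm high, slatted floor. Origin under its centre, on the bench; z up. Posts belong on its four corners, at tray x = +-65 mm, y = +-95 mm, on the top face 20 mm above the bench, sides parallel to the tray's sides.
- corner1 (a point): Middle of the top face of the tray's -x -y corner, 20 mm above the bench, where a post's foot belongs.
- corner2 (a point): Middle of the top face of the tray's -x +y corner, 20 mm above the bench, where a post's foot belongs.
- corner3 (a point): Middle of the top face of the tray's +x -y corner, 20 mm above the bench, where a post's foot belongs.
- corner4 (a point): Middle of the top face of the tray's +x +y corner, 20 mm above the bench, where a post's foot belongs.
- fixed1: One of three posts of the same shape as the fallen one, already glued upright (tenon up) to three of the tray's corners; it cannot move. Which corners varies. Origin at the middle of its shaft, 75 mm above the bench; its top is 155 mm above the bench.
- fixed2: One of three posts of the same shape as the fallen one, already glued upright (tenon up) to three of the tray's corners; it cannot move. Which corners varies. Origin at the middle of its shaft, 75 mm above the bench; its top is 155 mm above the bench.
- fixed3: One of three posts of the same shape as the fallen one, already glued upright (tenon up) to three of the tray's corners; it cannot move. Which corners varies. Origin at the middle of its shaft, 75 mm above the bench; its top is 155 mm above the bench.
- offcut: Stray wooden offcut 90 x 36 x 18 mm (its x, y, z), loose, about 50 g, lying flat and at any yaw on the one corner of the tray that has no post. Origin at the centre of its underside.
- box: Open plywood waste box, fixed to the bench, outside 110 x 150 x 40 mm (its x, y, z), walls and floor 6 mm thick. It stands beyond the fallen post, on the side of the robot away from the tray. Origin under its centre, z up.
- bottle: Bystander: small oil bottle of amber glass, 48 mm diameter, 115 mm tall, standing beside the waste box. Origin at the centre of its underside. Leave it.
- block: Bystander: short square block 70 x 42 x 42 mm without a tenon, lying beside the waste box. Origin at the centre of its underside, x along its length. Leave it.

How it is judged:
By the outcome, as a careful person would: the job done as asked, in the order asked, and still so for the second after the job is handed in, with the robot touching nothing.
It also fails if it takes over 72 s, if anything falls off the work surface, if the arm or the gripper's body presses on something with over 40 N, if the wrist force passes 120 N, or if a joint passes its speed limit or range.

## Robot

A 6-joint arm with a two-finger parallel gripper is mounted at the origin on the work surface. World frame = base frame: x ahead of the robot, y to its left, z up, the work surface at z = 0. Lengths are in mm, angles in rad, forces in N, time in s.
With the tool pointing down it reaches from about 275 to 825 mm from the base axis. Payload 4.9 kg.
Tool frame: the origin (TCP) lies on the mounting face of the last link; the fingertips stand 173 mm ahead of it and the grasp point (between the pads) lies 155 mm ahead of it; z points along the fingers, y is the line along which they close (so a half turn about z gives the same grasp; the last joint's range is limited). The gripper opens to 85 mm and grips with 20 to 120 N. Pads are 22 mm wide; open, the fingers measure 114 mm over their backs; the gripper's body (76 mm by 85 mm) begins 54 mm behind the grasp point. The pads swing forward as they close: fully open they stand 13 mm farther back than shut.
Start: joints at [-1.317, 0.326, -0.193, 1.052, 0, 1.437], TCP at [207.997, -509.172, 404.681] pointing down, gripper open.
Joint ranges: [-2.65, 2.65], [-0.97, 1.79], [-1.3, 1.35], [-1.93, 2.1], [-1.47, 1.37], [-3.14, 3.14]. Speed limits (rad/s): [2.57, 2.57, 3.14, 3.14, 3.14, 3.14].

## Interface

Orientations are given as a unit quaternion [w, x, y, z].
In Python, from station import manip, viewer, order gives the robot as it stands.
- The arm moves only by the shell command python3 -m jog 'ROWS' [OPENING] [FORCE]. ROWS is JSON, a list of rows, each a list of 6 numbers: the shift along the tool's x, y, z normalised to -1 to 1, where 1 is 200 mm, then the turn, a rotation vector about the tool's x, y, z normalised to -1 to 1, where 1 is pi/2 rad. In form: [[tx, ty, tz, ax, ay, az], ...]. A call has 1 to 12 rows; each row is the pose to reach, as a shift and turn from the pose commanded when the call began, along the tool's axes at that moment; what a row does not reach only later rows make up. A row lasts 1/12 s, in which the tool goes at most 41.7 mm and 7.16 degrees, less where a joint would pass 70% of its speed; a pose out of reach is approached as far as the arm can. A call with a number of a shift or a turn outside -1 to 1 is refused whole. A call with a gripper value outside its range is refused whole. OPENING is the opening, from 0 (shut) to 1 (fully open), set as the call begins (- or left out, the last holds). The fingers move at their own pace and stop on an object; FORCE is the grip in N (left out, the last holds). Time passes only in rows, so rows that repeat a pose let the fingers close. It gives the time, the measured TCP pose, the force, the opening and the grip force at its end, in the units of the state.
- manip.sense(): the state, without advancing time (a new reading comes with each control period).
- viewer.grab_frame(name): name is "scene" or "top" or "wrist"; returns (picture, depth): 384x512x3 uint8, red, green, blue; 384x512 float32, mm along the optical axis (not along the pixel's ray), 0 where there is no reading.
- viewer.calibration(name): a dict with "fx", "fy", "cx", "cy" (pixels), "rvec" (rotation vector, rad) and "tvec" (3), from world to camera coordinates, as OpenCV has them. Camera axes: x right, y down, z forward; pixel columns grow to the right and rows downward; lengths in mm; the calibration is good to about 2 mm. A picture is of the moment at which its call begins: read the wrist's pose just before it. calibration takes no time and is no camera call; for the wrist camera it gives the pose at the moment of the call.
- order.sign_off(): hands the job in; it is judged then, once.
The state is a dict: "time_s": time; "joints": joint angles; "joint_velocities": joint speeds; "joint_efforts": joint torques, N m; "tcp_pos": TCP position; "orientation": TCP orientation; "force": force on the tool from outside, world axes, zero at the start; "torque": the same for the moment, N m; "grip_width": finger opening in mm; "grip_force": force on a finger pad.
Only numpy, scipy, OpenCV 4.12 (cv2) and the standard library are available. Lean on these libraries where they do the work, as an engineer would, in place of code of your own. Each camera call takes 0.05 s, during which the arm holds its last target. There are 200 camera calls.

## Working session

There is one attempt and no reset: what is moved stays moved. The work goes in short steps, Python scripts to look and compute and a shell command to move; the robot and the scene stay as the last step left them, time stands still between calls to the robot, and variables do not carry over. Pictures are saved under pics/ and viewed, at most 10 in all, crops included, and the job is handed in when it is done.

```bash
ls; mkdir -p pics; cat > h.py <<'E'
import numpy as np, cv2
from scipy.spatial.transform import Rotation as R
from station import manip, viewer, order
def cal(n):
    c=viewer.calibration(n); return c,R.from_rotvec(np.ravel(c['rvec'])).as_matrix(),np.ravel(c['tvec']).astype(float)
def plane(cl,px,z):
    c,M,t=cl; px=np.atleast_2d(px).astype(float)
    d=np.c_[(px[:,0]-c['cx'])/c['fx'],(px[:,1]-c['cy'])/c['fy'],np.ones(len(px))]@M
    o=-M.T@t
    return o+d*((z-o[2])/d[:,2])[:,None]
def cloud(cl,dep):
    c,M,t=cl; v,u=np.mgrid[:dep.shape[0],:dep.shape[1]]
    p=np.stack([(u-c['cx'])/c['fx']*dep,(v-c['cy'])/c['fy']*dep,dep],-1)
    return (p-t)@M
def pix(cl,P):
    c,M,t=cl; q=np.atleast_2d(P)@M.T+t
    return np.c_[q[:,0]/q[:,2]*c['fx']+c['cx'],q[:,1]/q[:,2]*c['fy']+c['cy']]
def grab(n,f=None):
    cl=cal(n); im,d=viewer.grab_frame(n)
    if f: cv2.imwrite('pics/'+f+'.png',im[:,:,::-1]); np.savez('pics/'+f+'.npz',im=im,d=d)
    return cl,im,d
E
python3 - <<'E'
from h import *
ims=[]
for n in ('scene','top','wrist'):
    cl,im,d=grab(n,n+'0'); ims.append(im); print(n,-cl[1].T@cl[2],cl[0]['fx'])
    np.save(n+'cal.npy',np.array([cl],dtype=object),allow_pickle=True)
cv2.imwrite('pics/all.png',cv2.resize(np.vstack([np.hstack(ims[:2]),np.hstack([ims[2],ims[2]*0])])[:,:,::-1],(800,600)))
s=manip.sense();print(s['orientation'],s['grip_width'],s['time_s'],s['force'])
E
```

```text
pics
scene [1219.0328736   455.02364394  695.42343181] 347.5177952471517
top [ 358.36844739   18.84055071 1222.70602754] 407.08792679560594
wrist [ 280.73854361 -480.44762393  372.8178241 ] 313.746846490805
[-6.43846687e-04  9.81263567e-01  1.92669139e-01 -3.17093804e-05] 85.48946753448516 0.15 [-1.24492511  0.23885853  0.45292691]
```

View pics/all.png

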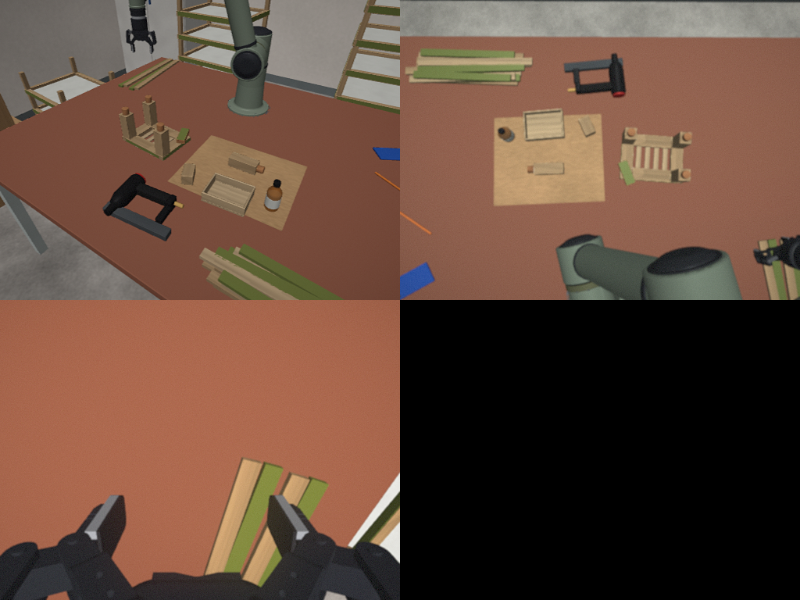

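The top view shows the tray on the robot's right (around 656,157 in the mosaic) with the green offcut on its near-left corner (627,172). The post lies on the card at (547,169) with its tenon to the left, the box is beyond it at (545,125), the bottle at (505,134) and the block at (587,127).

```bash
python3 - <<'E'
from h import *
cl=cal('top'); z=np.load('pics/top0.npz'); im,d=z['im'],z['d']
P=cloud(cl,d)
# crop
c=im[120:290,110:390]; cv2.imwrite('pics/topcrop.png',cv2.resize(c,None,fx=2.8,fy=2.8,interpolation=cv2.INTER_CUBIC)[:,:,::-1])
hsv=cv2.cvtColor(im,cv2.COLOR_RGB2HSV)
m=cv2.inRange(hsv,(30,80,40),(50,255,255)); m[:, :260]=0; m[:,340:]=0; m[:180]=0;m[260:]=0
ys,xs=np.nonzero(m); print('offcut px',xs.mean(),ys.mean(),len(xs),np.median(P[m>0][:,2]))
for zz in (38,):
    r=cv2.minAreaRect(plane(cl,np.c_[xs,ys],zz)[:,:2].astype(np.float32)); print('offcut',r)
# height clusters
for name,(lo,hi) in {'h30-60':(28,60),'tall':(85,175)}.items():
    h=((P[:,:,2]>lo)&(P[:,:,2]<hi)).astype(np.uint8); h[:120]=0;h[290:]=0;h[:,:110]=0;h[:,390:]=0
    n,l,st,ce=cv2.connectedComponentsWithStats(h)
    for i in range(1,n):
        if st[i,4]>25:
            q=P[l==i]; zz=np.median(q[:,2]); print(name,st[i],zz,cv2.minAreaRect(q[:,:2].astype(np.float32)))
E
```

```text
offcut px 289.85350318471336 220.5031847133758 314 37.47098076071642
offcut ((443.55340576171875, -106.04182434082031), (84.58537292480469, 31.66417694091797), 21.602214813232422)
h30-60 [271 120  18   3  43] 38.79068168473448 ((743.6636962890625, -79.59965515136719), (51.73345947265625, 7.64469575881958), 88.0486068725586)
h30-60 [157 139  54  41 421] 38.116087909392334 ((629.0806274414062, 208.1160888671875), (111.22695922851562, 150.2572784423828), 4.823418617248535)
h30-60 [228 147  23  27 338] 40.644173698378026 ((623.2115478515625, 42.60689163208008), (69.80426788330078, 42.30379104614258), 24.718963623046875)
h30-60 [131 165  15  16  60] 45.088899947513454 ((580.8675537109375, 333.9021301269531), (20.415103912353516, 47.589576721191406), 59.074859619140625)
h30-60 [349 173  16  17  65] 44.41898962659765 ((549.8370971679688, -293.98529052734375), (57.20002746582031, 28.93361473083496), 40.85578155517578)
h30-60 [284 180  16   4  28] 43.291604364051 ((555.22119140625, -110.63726043701172), (42.312503814697266, 8.51174545288086), 75.12974548339844)
h30-60 [279 204  23  33 388] 37
[... 300 characters left out ...]
1.97085014293906 ((426.6346435546875, -276.51275634765625), (44.82794952392578, 17.340438842773438), 21.633665084838867)
tall [125 163  13  11 100] 111.15555696054778 ((588.4911499023438, 344.2585144042969), (23.66529655456543, 28.90981101989746), 56.515262603759766)
tall [286 163  18  18 288] 129.44060992856674 ((574.890625, -112.98818969726562), (42.18321228027344, 42.848533630371094), 85.09866333007812)
tall [354 168  20  19 331] 129.0741394862673 ((559.2958374023438, -305.3182373046875), (43.30900192260742, 43.06068420410156), 85.8538818359375)
tall [352 215  20  18 316] 129.6946837252027 ((429.5362854003906, -295.1680603027344), (42.808616638183594, 42.12449264526367), 86.1098403930664)
```

View pics/topcrop.png

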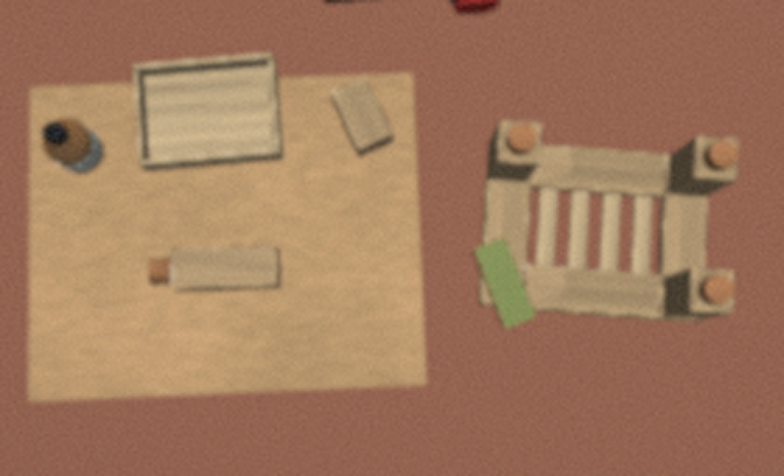

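Crop: the offcut is a green rectangle at about (505,284). The post shaft spans (170–278, 270) with its tenon at (158,270). The fixed posts sit at (520,140), (720,155) and (717,290), so the free corner is the near-left one. Next I cross-check with the scene view and work out the first move.

```bash
cat >> h.py <<'E'
def need(pos,Rt,grip=True):
    """row from the present pose to grasp point pos, tool axes Rt (columns)"""
    s=manip.sense(); q=s['orientation']; R0=R.from_quat([q[1],q[2],q[3],q[0]]).as_matrix()
    Rt=np.array(Rt,float); p=np.array(pos,float)-(155*Rt[:,2] if grip else 0)
    sh=R0.T@(p-s['tcp_pos'])/200; rv=R.from_matrix(R0.T@Rt).as_rotvec()/(np.pi/2)
    print('row',np.round(sh,4),np.round(rv,4),'t',round(s['time_s'],2)); return sh,rv
def down(yaw):
    """tool down, closing line (tool y) along world angle yaw (deg)"""
    a=np.radians(yaw); y=np.array([np.cos(a),np.sin(a),0]); z=np.array([0,0,-1.]); return np.c_[np.cross(y,z),y,z]
E
python3 - <<'E'
from h import *
cl=cal('scene'); z=np.load('pics/scene0.npz'); im,d=z['im'],z['d']; P=cloud(cl,d)
def reg(n,cx,cy,r,lo,hi):
    m=(np.hypot(P[:,:,0]-cx,P[:,:,1]-cy)<r)&(P[:,:,2]>lo)&(P[:,:,2]<hi); q=P[m]
    if len(q)>5: print(n,len(q),np.median(q[:,2]),cv2.minAreaRect(q[:,:2].astype(np.float32)))
reg('offcut',444,-106,60,32,45); reg('post',460,198,80,36,50); reg('A',575,-113,40,120,140); reg('B',559,-305,40,120,140); reg('C',429.5,-295,40,120,140)
ct=cal('top');zt=np.load('pics/top0.npz');Q=cloud(ct,zt['d'])
for n,Z in (('top',Q),('scene',P)):
    for nm,c in (('rail',(505,-110)),('bench',(360,-110)),('card',(400,190))):
        m=np.hypot(Z[:,:,0]-c[0],Z[:,:,1]-c[1])<12; print(n,nm,np.median(Z[m][:,2]))
need((444.3,-106.3,90),down(-69.1))
E
```

```text
offcut 186 38.01692940939841 ((446.0691223144531, -106.579345703125), (92.12120056152344, 36.84267044067383), 19.560468673706055)
post 395 41.436042314192854 ((461.5636901855469, 185.0081787109375), (45.58421325683594, 109.5537338256836), 1.7006710767745972)
A 138 129.24921346303398 ((576.7525634765625, -113.57025146484375), (43.60348129272461, 44.21504211425781), 84.25714874267578)
B 112 129.53836173913442 ((560.5497436523438, -305.0793151855469), (43.36748123168945, 42.40009307861328), 83.93843841552734)
C 100 128.61131134558644 ((431.27935791015625, -296.6139221191406), (44.93840408325195, 43.8226203918457), 87.7518310546875)
top rail 19.239698532388967
top bench -1.257087864398876
top card -0.3843965685616123
scene rail 19.805981683779102
scene bench 0.3415434834566706
scene card 1.637091296895903
row [ 1.8552 -1.4159  0.7976] [-0.0008 -0.0001  0.0146] t 0.15
```

```bash
python3 -m jog '[[0.2,-0.15,0,0,0,0.015],[0.4,-0.3,0,0,0,0.015],[0.6,-0.45,0,0,0,0.015],[0.8,-0.6,0,0,0,0.015],[0.93,-0.71,0,0,0,0.015],[0.93,-0.71,0,0,0,0.015]]' 1 40; python3 -m jog '[[0.2,-0.15,0.1,0,0,0],[0.4,-0.3,0.2,0,0,0],[0.6,-0.45,0.3,0,0,0],[0.8,-0.6,0.35,0,0,0],[0.93,-0.71,0.4,0,0,0],[0.93,-0.71,0.4,0,0,0],[0.93,-0.71,0.4,0,0,0],[0.93,-0.71,0.4,0,0,0]]'; python3 - <<'E'
from h import *
cl,im,d=grab('wrist','w1'); P=cloud(cl,d)
hsv=cv2.cvtColor(im,cv2.COLOR_RGB2HSV)
m=cv2.inRange(hsv,(30,80,40),(50,255,255)); n,l,st,ce=cv2.connectedComponentsWithStats(m); i=1+np.argmax(st[1:,4]); q=P[l==i]
print(st[i],ce[i],np.median(q[:,2]),cv2.minAreaRect(q[np.abs(q[:,2]-np.median(q[:,2]))<5][:,:2].astype(np.float32)))
need((445,-106.4,40),down(-69.5))
E
```

```text
time_s: 0.65
tcp_pos: [327.2, -304.1, 404.5]
orientation: [-0.001, 0.983, 0.182, 0.0]
force: [0.0, -0.6, -0.6]
grip_width: 85.5
grip_force: 0.0
time_s: 1.32
tcp_pos: [450.0, -106.4, 323.8]
orientation: [-0.0, 0.983, 0.183, -0.001]
force: [-0.2, -1.1, -0.6]
grip_width: 85.2
grip_force: 0.0
[ 230  144   40   97 3709] [249.2779725  191.21865732] 38.20094522622801 ((444.04241943359375, -107.4222412109375), (87.05746459960938, 32.786014556884766), 20.720808029174805)
row [-0.019  -0.0141  0.6465] [-0.0003  0.0008  0.0055] t 1.37
```

View pics/w1.png

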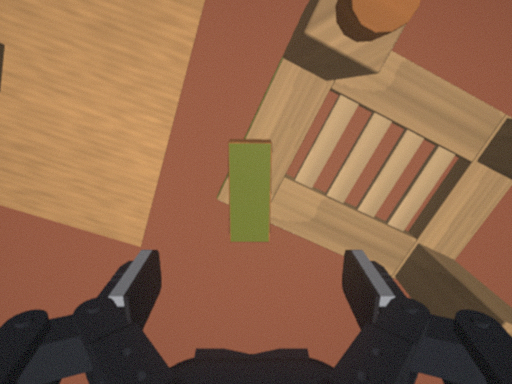

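The wrist view has the offcut upright at pixel (249,191) between the fingers, and its position matches the earlier views. I go down and grip.

```bash
python3 -m jog '[[-0.02,-0.012,0.2,0,0,0],[-0.02,-0.012,0.4,0,0,0],[-0.02,-0.012,0.55,0,0,0],[-0.02,-0.012,0.6,0,0,0],[-0.02,-0.012,0.64,0,0,0],[-0.02,-0.012,0.64,0,0,0],[-0.02,-0.012,0.64,0,0,0]]' 1 40; python3 -m jog '[[0,0,0,0,0,0],[0,0,0,0,0,0],[0,0,0,0,0,0],[0,0,0,0,0,0],[0,0,0,0,0,0],[0,0,0,0,0,0],[0,0,0,0,0,0],[0,0,0,0,0,0],[0,0,0,0,0,0],[0,0,0,0,0,0]]' 0 40
```

```text
time_s: 1.95
tcp_pos: [445.3, -108.7, 197.2]
orientation: [0.0, 0.984, 0.18, 0.0]
force: [0.5, -0.2, -0.7]
grip_width: 85.5
grip_force: 0.0
time_s: 2.78
tcp_pos: [445.5, -107.7, 197.5]
orientation: [0.0, 0.983, 0.181, 0.001]
force: [-0.7, 0.3, 6.5]
grip_width: 34.9
grip_force: 40.1
```

```bash
python3 -m jog '[[0,0,-0.1,0,0,0],[0,0,-0.3,0,0,0],[0,0,-0.5,0,0,0],[0,0,-0.7,0,0,0],[0,0,-0.7,0,0,0]]'; python3 - <<'E'
from h import *
s=manip.sense();print(s['grip_width'],s['grip_force'],s['joints'])
need((630,208,180),down(4.5))
E
```

```text
time_s: 3.2
tcp_pos: [447.5, -108.4, 344.0]
orientation: [0.003, 0.983, 0.181, 0.005]
force: [0.2, -0.2, -0.7]
grip_width: 34.8
grip_force: 40.4
34.77781823081194 40.449979305267334 [-3.98166408e-01  2.11943524e-01 -5.17055741e-01  8.29896458e-01
 -2.65158320e-06  2.37871163e+00]
row [ 1.4164 -1.1527  0.0475] [ 0.008  -0.0013 -0.8178] t 3.2
```

```bash
python3 -m jog '[[0.12,-0.1,0,0,0,-0.07],[0.24,-0.2,0,0,0,-0.14],[0.36,-0.3,0,0,0,-0.21],[0.48,-0.4,0,0,0,-0.28],[0.6,-0.5,0,0,0,-0.35],[0.72,-0.58,0.02,0,0,-0.42],[0.72,-0.58,0.02,0,0,-0.42],[0.72,-0.58,0.02,0,0,-0.42]]'; python3 - <<'E'
from h import *
need((630,208,180),down(4.5))
E
```

```text
time_s: 3.87
tcp_pos: [538.5, 53.3, 332.3]
orientation: [-0.0, 0.871, 0.491, -0.0]
force: [0.4, -1.0, 0.2]
grip_width: 34.8
grip_force: 40.4
row [ 0.8985 -0.0095 -0.0139] [-3.000e-04  3.000e-04 -3.969e-01] t 3.87
```

```bash
python3 -m jog '[[0.15,0,0,0,0,-0.07],[0.3,0,0,0,0,-0.14],[0.45,0,0,0,0,-0.21],[0.6,0,0,0,0,-0.28],[0.75,0,0,0,0,-0.35],[0.9,-0.01,0,0,0,-0.4],[0.9,-0.01,0,0,0,-0.4],[0.9,-0.01,0,0,0,-0.4],[0.9,-0.01,0,0,0,-0.4]]'; python3 - <<'E'
from h import *
need((630,208,50),down(4.5))
cl,im,d=grab('wrist','w2')
E
```

```text
time_s: 4.62
tcp_pos: [629.6, 205.7, 332.4]
orientation: [-0.0, 0.679, 0.735, -0.001]
force: [0.5, 0.2, -0.5]
grip_width: 35.0
grip_force: 40.4
row [0.012  0.0037 0.6368] [-0.001   0.0005  0.0005] t 4.62
```

View pics/w2.png

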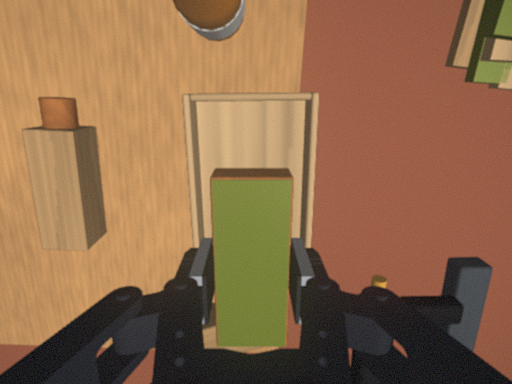

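The offcut is held at (250,260), lined up over the box opening (190–315, 95–345). I lower it in and open partway.

```bash
python3 -m jog '[[0.01,0,0.15,0,0,0],[0.01,0,0.3,0,0,0],[0.01,0,0.45,0,0,0],[0.01,0,0.58,0,0,0],[0.01,0,0.65,0,0,0],[0.01,0,0.65,0,0,0],[0.01,0,0.65,0,0,0]]'; python3 -m jog '[[0,0,0,0,0,0],[0,0,0,0,0,0],[0,0,0,0,0,0],[0,0,0,0,0,0],[0,0,0,0,0,0],[0,0,-0.1,0,0,0],[0,0,-0.3,0,0,0],[0,0,-0.5,0,0,0],[0,0,-0.7,0,0,0],[0,0,-0.8,0,0,0],[0,0,-0.8,0,0,0],[0,0,-0.8,0,0,0]]' 0.55; python3 - <<'E'
from h import *
cl,im,d=grab('top','t1'); P=cloud(cl,d)
hsv=cv2.cvtColor(im,cv2.COLOR_RGB2HSV)
cl2,im2,d2=grab('wrist','w3'); P2=cloud(cl2,d2)
for im,P in ((im,P),(im2,P2)):
    m=cv2.inRange(cv2.cvtColor(im,cv2.COLOR_RGB2HSV),(30,80,40),(50,255,255)); m[(np.abs(P[:,:,0]-600)>250)|(np.abs(P[:,:,1]-100)>250)]=0
    n,l,st,ce=cv2.connectedComponentsWithStats(m); 
    if n>1:
        i=1+np.argmax(st[1:,4]); q=P[l==i]; print(st[i],np.median(q[:,2]),q.mean(0))
# post from wrist view
m=((P2[:,:,2]>36)&(P2[:,:,2]<48)&(np.abs(P2[:,:,0]-460)<60)&(np.abs(P2[:,:,1]-200)<100)).astype(np.uint8); n,l,st,ce=cv2.connectedComponentsWithStats(m); i=1+np.argmax(st[1:,4]); q=P2[l==i]; print('post',st[i],np.median(q[:,2]),cv2.minAreaRect(q[:,:2].astype(np.float32)))
print(manip.sense()['joints'])
E
```

```text
time_s: 5.25
tcp_pos: [629.5, 207.5, 202.4]
orientation: [-0.001, 0.678, 0.735, -0.001]
force: [-0.3, -0.3, -0.5]
grip_width: 35.2
grip_force: 40.4
time_s: 6.25
tcp_pos: [630.5, 209.1, 364.7]
orientation: [0.001, 0.678, 0.735, 0.002]
force: [-0.7, -0.0, -0.8]
grip_width: 46.9
grip_force: 0.0
[170 153  29  13 264] 23.257852297947906 [627.04266273 201.27507993  35.20438409]
[ 236  132   34   84 2649] 24.10656945561705 [631.40710618 208.55282581  26.29999141]
post [  45  128   60  112 5031] 41.79535469023038 ((461.20098876953125, 184.6510009765625), (43.7833251953125, 110.18917846679688), 1.989054560661316)
[ 2.09049825e-01  5.66530450e-01  7.37132849e-02  1.08002795e+00
 -2.46747184e-05  1.69831592e+00]
```

The offcut lies flat in the box (top at z=24), and the post reading agrees across views. I'll grip the post leaning 30° toward the tenon, so that a 90° turn about tool y stands it up.

```bash
cat >> h.py <<'E'
def lean(yaw,t):
    """closing line at world angle yaw; tool z leaning t deg: +t points toward +a (a = yaw+90), from down"""
    return R.from_rotvec(np.radians(t)*np.array([np.cos(np.radians(yaw)),np.sin(np.radians(yaw)),0])).as_matrix()@down(yaw)
E
python3 - <<'E'
from h import *
a=np.array([-np.sin(np.radians(1.9)),np.cos(np.radians(1.9)),0]); G=np.array([461,185,26])+15*a
Rt=lean(1.9,-30); print(Rt)
need(G-130*Rt[:,2],Rt); need(G-60*Rt[:,2],Rt)
E
```

```text
[[-2.87132268e-02  9.99450216e-01  1.65775892e-02]
 [ 8.65549277e-01  3.31551784e-02 -4.99725108e-01]
 [-5.00000000e-01 -3.00548289e-18 -8.66025404e-01]]
row [ 0.7368 -0.8105  0.4444] [ 0.0068 -0.3331  0.0304] t 6.35
row [ 0.5621 -0.8184  0.7476] [ 0.0068 -0.3331  0.0304] t 6.35
```

```bash
python3 -m jog '[[0,-0.2,0,0,0,0],[0,-0.4,0,0,0,0],[0,-0.6,0,0,0,0],[0.1,-0.8,0.05,0,-0.05,0],[0.22,-0.81,0.12,0,-0.12,0.03],[0.35,-0.81,0.2,0.01,-0.19,0.03],[0.48,-0.81,0.28,0.01,-0.26,0.03],[0.6,-0.81,0.36,0.01,-0.33,0.03],[0.74,-0.81,0.44,0.01,-0.333,0.03],[0.74,-0.81,0.44,0.01,-0.333,0.03],[0.74,-0.81,0.44,0.01,-0.333,0.03]]' 1 60;  python3 - <<'E'
from h import *
a=np.array([-np.sin(np.radians(1.9)),np.cos(np.radians(1.9)),0]); G=np.array([461,185,26])+15*a
Rt=lean(1.9,-30); print(manip.sense()['joints'])
need(G,Rt)
cl,im,d=grab('wrist'); P=cloud(cl,d)
m=((P[:,:,2]>36)&(P[:,:,2]<48)&(np.abs(P[:,:,0]-460)<60)&(np.abs(P[:,:,1]-180)<80)).astype(np.uint8); n,l,st,ce=cv2.connectedComponentsWithStats(m); i=1+np.argmax(st[1:,4]); q=P[l==i]; print('post',st[i],np.median(q[:,2]),cv2.minAreaRect(q[:,:2].astype(np.float32)))
E
```

```text
time_s: 7.27
tcp_pos: [455.1, 343.9, 271.2]
orientation: [0.184, 0.67, 0.695, -0.184]
force: [0.9, -0.0, 0.5]
grip_width: 85.2
grip_force: 0.0
[ 0.61326938  0.6342811  -0.11711947  1.13310363 -0.43017774  2.21561604]
row [-0.0087  0.0068  0.647 ] [-0.0038  0.0019  0.0038] t 7.27
post [ 225  163   58   88 4394] 41.62773390232089 ((460.68804931640625, 184.90615844726562), (41.93889617919922, 111.63540649414062), 1.9191362857818604)
```

```bash
python3 -m jog '[[0,0,0.2,0,0,0],[-0.01,0.007,0.4,0,0,0],[-0.01,0.007,0.55,0,0,0],[-0.01,0.007,0.62,0,0,0],[-0.01,0.007,0.647,0,0,0],[-0.01,0.007,0.647,0,0,0],[-0.01,0.007,0.647,0,0,0]]' 1 60; python3 -m jog '[[0,0,0,0,0,0],[0,0,0,0,0,0],[0,0,0,0,0,0],[0,0,0,0,0,0],[0,0,0,0,0,0],[0,0,0,0,0,0],[0,0,0,0,0,0],[0,0,0,0,0,0]]' 0 60; python3 - <<'E'
from h import *
s=manip.sense()
q=s['orientation'];M=R.from_quat([q[1],q[2],q[3],q[0]]).as_matrix(); print('grasp pt',s['tcp_pos']+155*M[:,2])
# lift row: world up 110 in tool axes
print(M.T@[0,0,110]/200)
E
```

```text
time_s: 7.9
tcp_pos: [460.4, 276.5, 164.7]
orientation: [0.185, 0.672, 0.694, -0.18]
force: [-0.3, 0.0, -0.2]
grip_width: 85.1
grip_force: 0.0
time_s: 8.57
tcp_pos: [460.0, 277.6, 164.5]
orientation: [0.185, 0.671, 0.695, -0.18]
force: [-0.8, 2.8, 5.2]
grip_width: 41.4
grip_force: 61.6
grasp pt [462.40129563 200.29531955  30.1994617 ]
[-0.27443067 -0.00087124 -0.47664143]
```

```bash
python3 -m jog '[[-0.05,0,-0.09,0,0,0],[-0.13,0,-0.23,0,0,0],[-0.22,0,-0.38,0,0,0],[-0.3,0,-0.52,0,0,0],[-0.3,0,-0.52,0,0,0],[-0.3,0,-0.52,0,0,0]]'; python3 -m jog '[[-0.087,0,0.005,0,0.0714,0],[-0.172,0,0.019,0,0.143,0],[-0.256,0,0.043,0,0.214,0],[-0.336,0,0.077,0,0.286,0],[-0.412,0,0.119,0,0.357,0],[-0.483,0,0.169,0,0.429,0],[-0.548,0,0.227,0,0.5,0],[-0.548,0,0.227,0,0.5,0]]'; python3 -m jog '[[-0.087,0,0.005,0,0.0714,0],[-0.172,0,0.019,0,0.143,0],[-0.256,0,0.043,0,0.214,0],[-0.336,0,0.077,0,0.286,0],[-0.412,0,0.119,0,0.357,0],[-0.483,0,0.169,0,0.429,0],[-0.548,0,0.227,0,0.5,0],[-0.548,0,0.227,0,0.5,0],[-0.548,0,0.227,0,0.5,0]]';  python3 - <<'E'
from h import *
s=manip.sense();print(s['joints'])
q=s['orientation'];M=R.from_quat([q[1],q[2],q[3],q[0]]).as_matrix(); g=s['tcp_pos']+155*M[:,2];print('grasp pt',g,M)
cl,im,d=grab('scene','s2'); P=cloud(cl,d)
p=pix(cl,[g])[0].astype(int); print(p)
c=im[max(p[1]-80,0):p[1]+80,max(p[0]-100,0):p[0]+100]; cv2.imwrite('pics/s2c.png',cv2.resize(c,None,fx=3,fy=3)[:,:,::-1])
m=(np.hypot(P[:,:,0]-g[0],P[:,:,1]-g[1])<45)&(P[:,:,2]>20); q=P[m]; print(len(q),np.percentile(q[:,2],[0,2,50,98,100]))
E
```

```text
time_s: 9.07
tcp_pos: [460.7, 277.5, 285.3]
orientation: [0.185, 0.672, 0.694, -0.179]
force: [0.4, 0.3, -2.2]
grip_width: 40.8
grip_force: 61.2
time_s: 9.73
tcp_pos: [463.0, 156.1, 296.8]
orientation: [-0.096, 0.692, 0.71, 0.089]
force: [-0.1, -0.9, -3.0]
grip_width: 41.2
grip_force: 61.0
time_s: 10.48
tcp_pos: [466.3, 65.4, 224.3]
orientation: [-0.362, 0.604, 0.621, 0.344]
force: [0.1, -0.3, -1.0]
grip_width: 41.0
grip_force: 61.2
[-0.25606749  0.59926635 -0.53858048  0.89727984  0.9750848   1.03827826]
grasp pt [461.14227681 199.37786432 146.56246213] [[-0.00776752  0.99941091 -0.0334291 ]
 [ 0.50173044  0.0328127   0.86440146]
 [ 0.86498915 -0.01005814 -0.50168975]]
[320 175]
966 [ 75.52281338  80.22575107 159.71887519 211.20081272 213.39598923]
```

View pics/s2c.png

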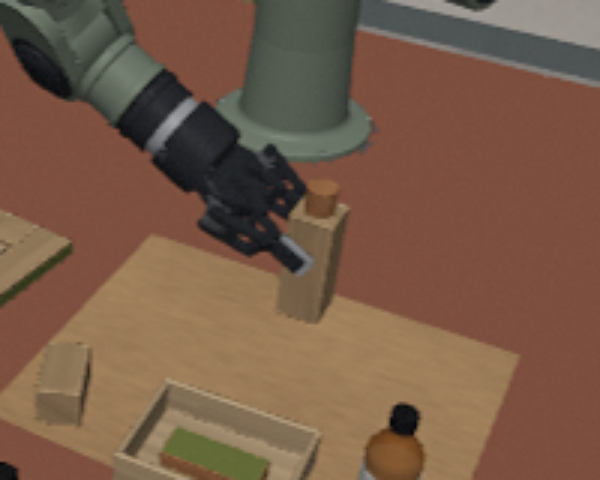

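The post hangs upright, tenon up (322,195), over the card, with its foot about 76 mm high. I lower it and feel for contact.

```bash
python3 -m jog '[[-0.08,0,0.046,0,0,0],[-0.16,0.002,0.093,0,0,0],[-0.24,0.003,0.139,0,0,0],[-0.3,0.003,0.174,0,0,0],[-0.3,0.003,0.174,0,0,0],[-0.3,0.003,0.174,0,0,0]]'; python3 -m jog '[[-0.005,0,0.003,0,0,0],[-0.01,0,0.006,0,0,0],[-0.014,0,0.008,0,0,0],[-0.014,0,0.008,0,0,0],[-0.014,0,0.008,0,0,0]]'; python3 - <<'E'
from h import *
s=manip.sense(); g=s['tcp_pos'];print(g)
for n in('scene','top'):
    cl,im,d=grab(n); P=cloud(cl,d)
    m=(np.hypot(P[:,:,0]-461,P[:,:,1]-199)<40)&(P[:,:,2]>112); q=P[m]; print(n,len(q),np.percentile(q[:,2],[50,98,100]),np.median(q,0))
E
```

```text
time_s: 11.03
tcp_pos: [467.4, 66.6, 158.9]
orientation: [-0.36, 0.602, 0.623, 0.347]
force: [0.1, 0.5, -1.6]
grip_width: 41.3
grip_force: 61.2
time_s: 11.45
tcp_pos: [467.4, 65.3, 154.6]
orientation: [-0.36, 0.603, 0.622, 0.347]
force: [-0.4, -0.8, -1.9]
grip_width: 40.9
grip_force: 61.2
[467.36723676  65.34546767 154.60485586]
scene 217 [121.65070028 142.58042831 144.64988941] [473.24654736 210.63116009 121.65070028]Traceback (most recent call last):
  File "<stdin>", line 5, in <module>
    return _quantile_unchecked(
        a, q, axis, out, overwrite_input, method, keepdims, weights)
    return _ureduce(a,
                    func=_quantile_ureduce_func,
    ...<5 lines>...
                    overwrite_input=overwrite_input,
                    method=method)
    r = func(a, **kwargs)
    result = _quantile(arr,
                       quantiles=q,
    ...<2 lines>...
                       out=out,
                       weights=wgt)
    slices_having_nans = np.isnan(arr[-1, ...])
                                  ~~~^^^^^^^^^
IndexError: index -1 is out of bounds for axis 0 with size 0
```

```bash
python3 -m jog '[[-0.004,0,0.0025,0,0,0],[-0.008,0,0.005,0,0,0],[-0.013,0,0.0075,0,0,0],[-0.013,0,0.0075,0,0,0],[-0.013,0,0.0075,0,0,0]]'; python3 -m jog '[[-0.004,0,0.0025,0,0,0],[-0.006,0,0.004,0,0,0],[-0.006,0,0.004,0,0,0],[-0.006,0,0.004,0,0,0]]';python3 -m jog '[[-0.004,0,0.0025,0,0,0],[-0.006,0,0.004,0,0,0],[-0.006,0,0.004,0,0,0],[-0.006,0,0.004,0,0,0]]'
```

```text
time_s: 11.97
tcp_pos: [467.2, 65.4, 151.1]
orientation: [-0.36, 0.603, 0.622, 0.347]
force: [1.2, -1.1, -0.7]
grip_width: 41.5
grip_force: 61.2
time_s: 12.3
tcp_pos: [467.2, 65.5, 149.8]
orientation: [-0.36, 0.603, 0.622, 0.347]
force: [0.1, -0.4, -1.8]
grip_width: 41.4
grip_force: 61.2
time_s: 12.63
tcp_pos: [467.2, 65.6, 148.3]
orientation: [-0.36, 0.603, 0.622, 0.347]
force: [-0.5, -0.1, -2.0]
grip_width: 40.5
grip_force: 61.2
```

```bash
for i in 1; do python3 -m jog '[[-0.005,0,0.003,0,0,0],[-0.005,0,0.003,0,0,0],[-0.005,0,0.003,0,0,0]]'; done; python3 -m jog '[[-0.005,0,0.003,0,0,0],[-0.005,0,0.003,0,0,0],[-0.005,0,0.003,0,0,0]]' | grep -E 'tcp|force'
```

```text
time_s: 12.88
tcp_pos: [467.2, 65.7, 147.5]
orientation: [-0.36, 0.603, 0.621, 0.347]
force: [-1.2, -0.4, 3.4]
grip_width: 41.4
grip_force: 61.5
tcp_pos: [467.1, 65.6, 147.2]
force: [-2.9, -3.4, 11.9]
grip_force: 62.6
```

Contact at 12 N. I release, then back off along the tool axis.

```bash
python3 -m jog '[[0,0,0,0,0,0],[0,0,0,0,0,0],[0,0,0,0,0,0],[0,0,0,0,0,0],[0,0,0,0,0,0],[0,0,0,0,0,0]]' 1; python3 -m jog '[[0,0,-0.1,0,0,0],[0,0,-0.3,0,0,0],[0,0,-0.5,0,0,0],[0,0,-0.7,0,0,0],[0,0,-0.7,0,0,0],[0,0,-0.7,0,0,0],[0,0,-0.7,0,0,0],[0,0,-0.7,0,0,0],[0,0,-0.7,0,0,0],[0,0,-0.7,0,0,0]]'; python3 - <<'E'
from h import *
for n in('scene','top'):
    cl,im,d=grab(n,n+'3'); P=cloud(cl,d)
    for lo,hi in ((100,116),(128,145)):
        m=(np.hypot(P[:,:,0]-461,P[:,:,1]-199)<50)&(P[:,:,2]>lo)&(P[:,:,2]<hi); q=P[m]
        if len(q)>5: print(n,len(q),np.median(q[:,2]),cv2.minAreaRect(q[:,:2].astype(np.float32)))
c=np.hstack([cv2.imread('pics/scene3.png')[80:290,180:420],cv2.imread('pics/top3.png')[120:330,110:350]]); cv2.imwrite('pics/c3.png',cv2.resize(c,None,fx=1.66,fy=1.66))
E
```

```text
time_s: 13.63
tcp_pos: [467.2, 65.7, 145.9]
orientation: [-0.36, 0.603, 0.622, 0.347]
force: [-0.1, -0.9, 0.9]
grip_width: 85.4
grip_force: 0.0
time_s: 14.47
tcp_pos: [470.9, -54.3, 215.6]
orientation: [-0.361, 0.602, 0.622, 0.346]
force: [-0.4, 0.5, 0.5]
grip_width: 85.6
grip_force: 0.0
scene 135 108.73502930419319 ((464.5424499511719, 208.88253784179688), (43.44145965576172, 42.51914596557617), 0.5036200284957886)
scene 65 134.23893377445273 ((464.4999694824219, 209.36705017089844), (27.16579818725586, 24.44219970703125), 77.14398956298828)
top 143 109.17256170559143 ((463.16162109375, 209.32923889160156), (41.6685791015625, 42.224937438964844), 0.5412518382072449)
top 88 134.41921290623077 ((462.3840637207031, 209.22518920898438), (25.492137908935547, 26.38912010192871), 31.73175811767578)
```

View pics/c3.png

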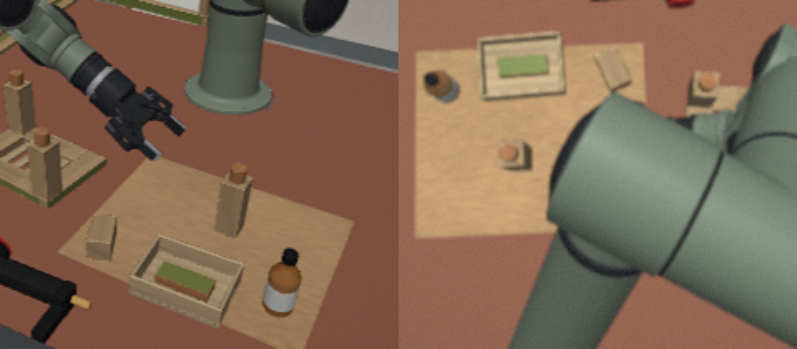

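The post stands by itself, upright at scene crop (235,200), top view (512,153). The arm is clear of it, and the tray, bottle and block haven't moved. Next I retake it from above.

```bash
python3 - <<'E'
from h import *
sh,rv=need((463.3,100,230),lean(1.9,30)); 
need((463.3,209,220),down(0.5))
E
```

```text
row [ 0.8364 -0.0159 -0.0358] [-0.002  -0.3338 -0.0013] t 14.57
row [1.3486 0.0027 0.745 ] [-0.0105 -0.6671  0.0133] t 14.57
```

```bash
python3 -m jog '[[0.15,0,-0.05,0,0,0],[0.3,0,-0.05,0,-0.05,0],[0.45,0,-0.05,0,-0.12,0],[0.58,0,-0.05,0,-0.19,0],[0.7,-0.01,-0.04,0,-0.26,0],[0.84,-0.016,-0.036,0,-0.334,0],[0.84,-0.016,-0.036,0,-0.334,0],[0.84,-0.016,-0.036,0,-0.334,0]]' 1; python3 - <<'E'
from h import *
need((463.3,209,220),down(0.5))
E
```

```text
time_s: 15.23
tcp_pos: [465.9, 23.5, 366.9]
orientation: [-0.185, 0.671, 0.695, 0.18]
force: [0.1, -0.9, -0.9]
grip_width: 85.6
grip_force: 0.0
row [0.8242 0.0204 0.4276] [-0.0037 -0.3325  0.0171] t 15.23
```

```bash
python3 -m jog '[[0.13,0,0.02,0,-0.06,0],[0.27,0.01,0.06,0,-0.12,0],[0.41,0.01,0.12,0,-0.18,0.01],[0.55,0.02,0.2,0,-0.24,0.017],[0.7,0.02,0.3,0,-0.3,0.017],[0.824,0.02,0.428,-0.004,-0.333,0.017],[0.824,0.02,0.428,-0.004,-0.333,0.017],[0.824,0.02,0.428,-0.004,-0.333,0.017]]'; python3 - <<'E'
from h import *
print(manip.sense()['joints'])
cl,im,d=grab('wrist'); P=cloud(cl,d)
for lo,hi in ((100,116),(128,145)):
    m=((np.hypot(P[:,:,0]-463,P[:,:,1]-209)<50)&(P[:,:,2]>lo)&(P[:,:,2]<hi)).astype(np.uint8); q=P[m>0]
    if len(q)>5: print(len(q),np.median(q[:,2]),cv2.minAreaRect(q[:,:2].astype(np.float32)))
need((463.3,209,90),down(0.5))
E
```

```text
time_s: 15.9
tcp_pos: [463.2, 208.9, 370.7]
orientation: [-0.003, 0.704, 0.71, -0.004]
force: [0.3, -0.5, 0.4]
grip_width: 85.8
grip_force: 0.0
[ 2.77932764e-01  2.80048666e-01 -3.49108987e-01  9.50949001e-01
  1.63287669e-03  1.83935887e+00]
1609 109.57076066856514 ((462.5872802734375, 208.42100524902344), (41.909664154052734, 42.19698715209961), 1.977973461151123)
1217 134.5598523571613 ((462.7281188964844, 208.43101501464844), (26.974876403808594, 27.59749412536621), 51.58325958251953)
row [0.0074 0.0041 0.631 ] [-0.0054  0.0006 -0.0012] t 15.95
```

```bash
python3 -m jog '[[0.005,0,0.15,-0.005,0,0],[0.005,0,0.3,-0.005,0,0],[0.005,0,0.45,-0.005,0,0],[0.005,0,0.56,-0.005,0,0],[0.005,0,0.62,-0.005,0,0],[0.005,0,0.62,-0.005,0,0],[0.005,0,0.62,-0.005,0,0]]' 1 50; python3 -m jog '[[0,0,0,0,0,0],[0,0,0,0,0,0],[0,0,0,0,0,0],[0,0,0,0,0,0],[0,0,0,0,0,0],[0,0,0,0,0,0],[0,0,0,0,0,0],[0,0,0,0,0,0]]' 0 50;  python3 -m jog '[[0,0,-0.1,0,0,0],[0,0,-0.25,0,0,0],[0,0,-0.4,0,0,0],[0,0,-0.55,0,0,0],[0,0,-0.7,0,0,0],[0,0,-0.7,0,0,0],[0,0,-0.7,0,0,0]]'; python3 - <<'E'
from h import *
need((446.1,-104.6,240),down(-4.7))
E
```

```text
time_s: 16.53
tcp_pos: [463.6, 206.8, 248.5]
orientation: [0.001, 0.706, 0.708, 0.0]
force: [-0.1, -0.3, 0.8]
grip_width: 85.4
grip_force: 0.0
time_s: 17.2
tcp_pos: [463.7, 208.7, 250.4]
orientation: [0.002, 0.705, 0.709, 0.002]
force: [-1.7, -1.1, 4.2]
grip_width: 41.8
grip_force: 49.9
time_s: 17.78
tcp_pos: [463.5, 208.9, 391.3]
orientation: [0.003, 0.705, 0.709, 0.003]
force: [-0.6, -0.4, -2.0]
grip_width: 41.5
grip_force: 51.4
row [-1.5669 -0.0956 -0.021 ] [ 0.0054 -0.0008  0.0559] t 17.78
```

```bash
python3 -m jog '[[-0.13,-0.01,0,0,0,0.01],[-0.26,-0.02,0,0,0,0.02],[-0.4,-0.03,0,0,0,0.03],[-0.54,-0.04,0,0,0,0.04],[-0.68,-0.05,0,0,0,0.055],[-0.8,-0.05,0,0.005,0,0.056],[-0.8,-0.05,0,0.005,0,0.056]]'; python3 - <<'E'
from h import *
need((446.1,-104.6,240),down(-4.7))
E
```

```text
time_s: 18.37
tcp_pos: [453.1, 45.6, 387.7]
orientation: [-0.002, 0.737, 0.676, -0.003]
force: [-0.3, 1.0, -1.4]
grip_width: 41.5
grip_force: 51.3
row [-0.7512  0.0301 -0.0348] [-0.0043  0.0015 -0.0033] t 18.37
```

```bash
python3 -m jog '[[-0.13,0.01,0,0,0,0],[-0.26,0.01,0,0,0,0],[-0.4,0.02,0,0,0,0],[-0.54,0.03,0,0,0,0],[-0.66,0.03,0,-0.004,0,-0.003],[-0.75,0.03,0,-0.004,0,-0.003],[-0.75,0.03,0,-0.004,0,-0.003],[-0.75,0.03,0,-0.004,0,-0.003],[-0.75,0.03,0,-0.004,0,-0.003]]'; python3 - <<'E'
from h import *
need((446.1,-104.6,155),down(-4.7))
cl,im,d=grab('wrist','w5'); P=cloud(cl,d)
# tray fixed posts & free corner in wrist view, and held post
z=P[:,:,2]
for nm,lo,hi,c in (('A',120,140,(575,-113)),('C',120,140,(430,-295)),('held',240,258,(446,-104))):
    q=P[(z>lo)&(z<hi)&(np.hypot(P[:,:,0]-c[0],P[:,:,1]-c[1])<45)]
    if len(q)>5: print(nm,len(q),np.median(q[:,2]),cv2.minAreaRect(q[:,:2].astype(np.float32)))
for n in('scene','top'):
    cl,im,d=grab(n,n+'5'); P=cloud(cl,d); z=P[:,:,2]
    for lo,hi in ((235,256),(262,282)):
        q=P[(z>lo)&(z<hi)&(np.hypot(P[:,:,0]-446,P[:,:,1]+104)<32)]
        if len(q)>5: print(n,len(q),np.median(q[:,2]),cv2.minAreaRect(q[:,:2].astype(np.float32)))
E
```

```text
time_s: 19.12
tcp_pos: [447.1, -100.7, 388.4]
orientation: [-0.0, 0.734, 0.679, 0.001]
force: [0.5, 0.2, -1.6]
grip_width: 41.2
grip_force: 51.3
row [-0.0203 -0.004   0.392 ] [ 0.0005 -0.0006  0.0029] t 19.12
A 2006 129.3675041568718 ((574.7293090820312, -114.5886001586914), (42.288814544677734, 42.09023666381836), 85.16456604003906)
held 7918 248.06042599722366 ((448.56829833984375, -100.27107238769531), (42.809391021728516, 79.84490966796875), 86.58997344970703)
scene 107 247.472667888168 ((451.1536865234375, -91.81269836425781), (35.86172103881836, 59.29860305786133), 58.78607940673828)
scene 80 270.53291693105655 ((445.5557861328125, -97.9800033569336), (24.779272079467773, 60.025848388671875), 89.79548645019531)
```

View pics/w5.png

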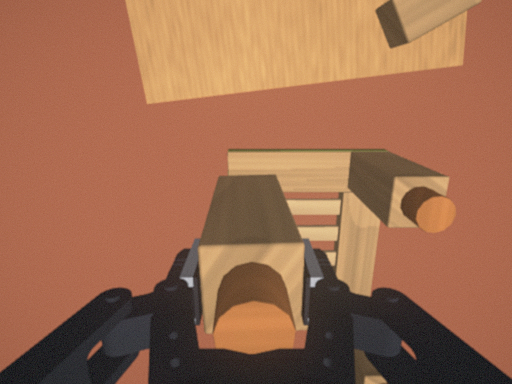

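The wrist view shows the held post (250,270) with the tray's free corner behind it: outer corner at about (229,150), near fixed post at (425,200). I refine the corner from the rail's edges.

```bash
python3 - <<'E'
from h import *
cl=cal('wrist'); z=np.load('pics/w5.npz'); im,d=z['im'],z['d']; P=cloud(cl,d)
a=np.radians(-4.7); T=np.array([[np.cos(a),np.sin(a)],[-np.sin(a),np.cos(a)]])
q=(P[:,:,:2]-[503.1,-204.6])@T.T; top=(P[:,:,2]>15)&(P[:,:,2]<24)
for c in (232,245,260,300,330): 
    r=np.nonzero(top[130:200,c])[0]; 
    if len(r): print('col',c,130+r[0],q[130+r[0],c])
for r in (158,170,180,188):
    k=np.nonzero(top[r,200:300])[0]
    if len(k): print('row',r,200+k[0],q[r,200+k[0]])
m=top&(np.abs(q[:,:,0])<95)&(np.abs(q[:,:,1]-95)<35); print('rail z',np.median(P[m][:,2]))
E
```

```text
col 232 151 [-84.16562523 114.62022964]
col 245 151 [-69.86563688 114.86041558]
col 260 151 [-53.44849649 115.03953211]
col 300 151 [ -9.58566457 115.12486766]
col 330 151 [ 23.27093704 115.30116094]
row 158 228 [-88.34030293 107.78144053]
row 170 228 [-88.68485773  93.99784555]
row 180 279 [-31.86630315  82.96971651]
row 188 282 [-28.31981794  74.01789053]
rail z 20.18910489509753
```

```bash
python3 -m jog '[[-0.02,-0.004,0.1,0,0,0],[-0.02,-0.004,0.2,0,0,0.003],[-0.02,-0.004,0.3,0,0,0.003],[-0.02,-0.004,0.4,0,0,0.003],[-0.02,-0.004,0.48,0,0,0.003],[-0.02,-0.004,0.52,0,0,0.003],[-0.02,-0.004,0.52,0,0,0.003],[-0.02,-0.004,0.52,0,0,0.003],[-0.02,-0.004,0.52,0,0,0.003]]'; python3 - <<'E'
from h import *
need((446.1,-105.3,115.5),down(-4.7))
cl,im,d=grab('scene','s6')
P=cloud(cl,d); z=P[:,:,2]
q=P[(z>155)&(z<190)&(np.hypot(P[:,:,0]-446,P[:,:,1]+104)<35)]; print(len(q),np.percentile(q[:,2],[90,100]))
E
```

```text
time_s: 20.02
tcp_pos: [447.2, -105.4, 286.2]
orientation: [0.002, 0.736, 0.677, 0.001]
force: [-0.2, -0.7, -2.3]
grip_width: 41.8
grip_force: 51.2
row [-0.     -0.0059  0.0786] [ 0.0026  0.0005 -0.    ] t 20.02
152 [186.32475212 189.7238993 ]
```

```bash
python3 -m jog '[[0,-0.005,0.03,0.0026,0,0],[0,-0.005,0.05,0.0026,0,0],[0,-0.005,0.06,0.0026,0,0],[0,-0.005,0.06,0.0026,0,0],[0,-0.005,0.06,0.0026,0,0]]'; python3 -m jog '[[0,0,0.005,0,0,0],[0,0,0.01,0,0,0],[0,0,0.01,0,0,0],[0,0,0.01,0,0,0]]' | grep -E 'tcp|^force';python3 -m jog '[[0,0,0.004,0,0,0],[0,0,0.006,0,0,0],[0,0,0.006,0,0,0]]' | grep -E 'tcp|^force'
```

```text
time_s: 20.48
tcp_pos: [445.5, -105.3, 273.1]
orientation: [-0.001, 0.736, 0.677, -0.001]
force: [-0.1, 0.6, -1.2]
grip_width: 41.8
grip_force: 51.3
tcp_pos: [445.6, -105.3, 271.3]
force: [-0.4, -0.1, -1.6]
tcp_pos: [445.7, -105.4, 270.5]
force: [-1.4, -0.1, 3.6]
```

```bash
python3 -m jog '[[0,0,0.002,0,0,0],[0,0,0.002,0,0,0],[0,0,0.002,0,0,0],[0,0,0.002,0,0,0],[0,0,0.002,0,0,0],[0,0,0.002,0,0,0]]' 1; python3 -m jog '[[0,0,-0.1,0,0,0],[0,0,-0.25,0,0,0],[0,0,-0.4,0,0,0],[0,0,-0.55,0,0,0],[0.1,0,-0.7,0,0,0],[0.3,0,-0.7,0,0,0],[0.5,0,-0.7,0,0,0],[0.7,0,-0.7,0,0,0],[0.9,0,-0.7,0,0,0],[0.9,0,-0.7,0,0,0],[0.9,0,-0.7,0,0,0]]'; python3 - <<'E'
from h import *
for n in('scene','top'):
    cl,im,d=grab(n,n+'7'); P=cloud(cl,d); z=P[:,:,2]; C={}
    for nm,c in (('A',(575,-113)),('B',(560,-305)),('C',(430,-295)),('D',(446,-105))):
        q=P[(z>122)&(z<140)&(np.hypot(P[:,:,0]-c[0],P[:,:,1]-c[1])<40)]
        if len(q)>5: r=cv2.minAreaRect(q[:,:2].astype(np.float32)); C[nm]=np.array(r[0]); print(n,nm,len(q),np.median(q[:,2]),r)
    if len(C)==4: print('err',C['D']-(C['A']+C['C']-C['B']))
c=np.hstack([cv2.imread('pics/scene7.png')[80:290,130:370],cv2.imread('pics/top7.png')[120:330,150:390]]); cv2.imwrite('pics/c7.png',cv2.resize(c,None,fx=1.66,fy=1.66))
E
```

```text
time_s: 21.57
tcp_pos: [445.7, -105.4, 269.7]
orientation: [-0.0, 0.736, 0.677, -0.001]
force: [0.0, -0.2, -0.2]
grip_width: 85.5
grip_force: 0.0
time_s: 22.48
tcp_pos: [460.5, 76.0, 409.6]
orientation: [-0.0, 0.734, 0.679, -0.001]
force: [0.2, 0.2, -0.5]
grip_width: 85.2
grip_force: 0.0
scene A 125 129.2288294319274 ((576.4063720703125, -113.38957214355469), (42.948272705078125, 43.14163589477539), 86.06106567382812)
scene B 106 129.73212149930907 ((560.759033203125, -305.93597412109375), (47.90416717529297, 44.586944580078125), 85.01290893554688)
scene C 90 129.3457712061547 ((431.33526611328125, -296.0746154785156), (43.344642639160156, 44.28580093383789), 86.92344665527344)
scene D 104 129.43160272551194 ((443.8114929199219, -104.25640869140625), (42.79829406738281, 47.50156021118164), 89.30335998535156)
err [-3.17111206 -0.72819519]
top A 142 128.7660878746782 ((574.4989013671875, -113.94941711425781), (41.61061477661133, 42.35757064819336), 89.17513275146484)
top B 140 128.9295531511388 ((558.966796875, -305.6827087402344), (43.373016357421875, 41.77384948730469), 86.39820861816406)
top C 150 128.47902835908678 ((429.71661376953125, -295.0159606933594), (42.00279998779297, 41.74467086791992), 85.4420166015625)
top D 158 128.98547556920764 ((442.6535339355469, -103.608642578125), (41.22554397583008, 41.17107009887695), 88.66075897216797)
err [-2.59518433 -0.32597351]
```

View pics/c7.png

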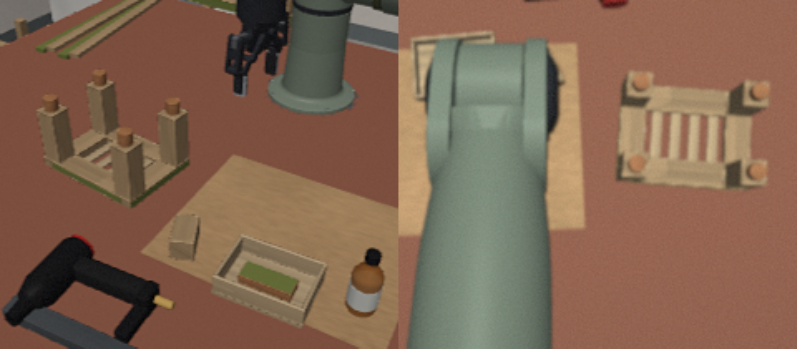

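The post stands on the free corner, tenon up (crop 637,160), and everything else is in place. It measures about 2–3 mm off in x and perhaps 2° in yaw, so I check from close by with the wrist camera.

```bash
python3 -m jog '[[-0.1,0,0,0,0,0],[-0.2,0,0,0,0,0],[-0.35,0.05,0,0,0,0],[-0.5,0.1,0,0,0,0],[-0.65,0.15,0,0,0,0],[-0.8,0.2,0,0,0,0],[-0.95,0.25,0,0,0,0],[-0.95,0.25,0,0,0,0],[-0.95,0.25,0,0,0,0],[-0.95,0.25,0,0,0,0]]'; python3 - <<'E'
from h import *
cl,im,d=grab('wrist','w8'); P=cloud(cl,d); z=P[:,:,2]
for nm,c in (('A',(575,-113)),('D',(444,-104))):
    for lo,hi in((122,140),(148,162)):
        m=(z>lo)&(z<hi)&(np.hypot(P[:,:,0]-c[0],P[:,:,1]-c[1])<40); q=P[m]
        if len(q)>5: print(nm,len(q),np.median(q[:,2]),cv2.minAreaRect(q[:,:2].astype(np.float32)),pix(cl,q.mean(0)))
need((446.1,-104.6,110),down(-4.7)); print(manip.sense()['joints'])
E
```

```text
time_s: 23.42
tcp_pos: [494.1, -120.5, 409.3]
orientation: [-0.001, 0.737, 0.676, -0.001]
force: [-0.4, 0.0, 0.1]
grip_width: 85.5
grip_force: 0.0
A 1496 129.5039876393336 ((575.029296875, -114.50563049316406), (41.95170974731445, 42.09535598754883), 85.64018249511719) [[342.9406445  167.25167096]]
A 1132 154.44835064758536 ((575.1848754882812, -114.5633544921875), (27.317169189453125, 27.363622665405273), 86.7782211303711) [[358.8464731  182.08264997]]
D 1448 129.65966955525215 ((442.9755554199219, -105.51971435546875), (42.18642044067383, 42.344417572021484), 86.28787994384766) [[192.9808298  169.59405323]]
D 1098 154.6377307166191 ((443.1907958984375, -105.41267395019531), (27.53330421447754, 27.412981033325195), 23.49448585510254) [[182.09097541 184.92124621]]
row [ 0.0549 -0.2441  0.7227] [-0.0016 -0.0002 -0.0012] t 23.47
[-3.82766811e-01  2.47363233e-01 -2.89168798e-01  1.03671396e+00
 -4.73222959e-04  1.27187984e+00]
```

View pics/w8.png

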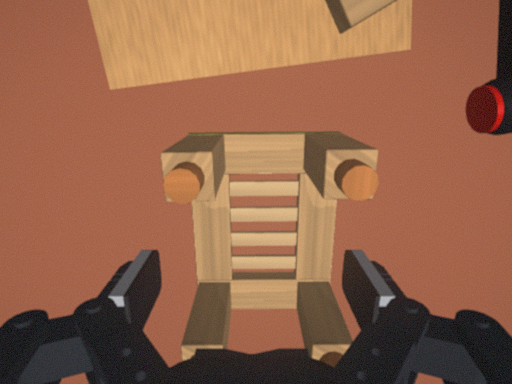

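The yaw is good (within 1°), leaving about 2.5 mm to correct towards the neighbour post. I regrip, lift slightly, shift and set it down again.

```bash
python3 -m jog '[[0.03,-0.12,0,0,0,0],[0.054,-0.235,0,0,0,0],[0.054,-0.235,0.1,0,0,0],[0.054,-0.235,0.25,0,0,0],[0.054,-0.235,0.4,0,0,0],[0.054,-0.235,0.55,0,0,0],[0.054,-0.235,0.66,0,0,0],[0.054,-0.235,0.7,0,0,0],[0.054,-0.235,0.7,0,0,0],[0.054,-0.235,0.7,0,0,0]]' 1 25; python3 -m jog '[[0,0,0,0,0,0],[0,0,0,0,0,0],[0,0,0,0,0,0],[0,0,0,0,0,0],[0,0,0,0,0,0],[0,0,0,0,0,0],[0,0,0,0,0,0],[0,0,0,0,0,0]]' 0 25;  python3 -m jog '[[0,0,-0.01,0,0,0],[0,0,-0.02,0,0,0],[0,0,-0.02,0,0,0],[0,0,-0.02,0,0,0],[0,0,-0.02,0,0,0]]'; python3 - <<'E'
from h import *
need((448,-104.8,114.5),down(-4.7))
E
```

```text
time_s: 24.3
tcp_pos: [448.8, -104.4, 270.3]
orientation: [-0.0, 0.735, 0.678, -0.001]
force: [-0.1, 0.4, 0.8]
grip_width: 85.6
grip_force: 0.0
time_s: 24.97
tcp_pos: [448.7, -104.9, 270.7]
orientation: [-0.0, 0.736, 0.677, -0.001]
force: [-2.0, -0.5, 7.1]
grip_width: 42.9
grip_force: 24.4
time_s: 25.38
tcp_pos: [448.7, -104.8, 273.6]
orientation: [-0.001, 0.736, 0.677, -0.001]
force: [-0.5, 0.4, -1.6]
grip_width: 42.5
grip_force: 25.2
row [-0.0003 -0.0033  0.0205] [-0.0011  0.0001 -0.0004] t 25.38
```

```bash
python3 -m jog '[[0,-0.003,0.008,0,0,0],[0,-0.003,0.015,0,0,0],[0,-0.003,0.02,0,0,0],[0,-0.003,0.02,0,0,0],[0,-0.003,0.02,0,0,0]]' | grep -E 'tcp|^force'; python3 -m jog '[[0,0,0,0,0,0],[0,0,0,0,0,0],[0,0,0,0,0,0],[0,0,0,0,0,0],[0,0,0,0,0,0],[0,0,0,0,0,0]]' 1;  python3 -m jog '[[0,0,-0.1,0,0,0],[0,0,-0.25,0,0,0],[0,0,-0.4,0,0,0],[0,0,-0.55,0,0,0],[0,0.1,-0.68,0,0,0],[-0.05,0.23,-0.7,0,0,0],[-0.05,0.23,-0.7,0,0,0],[-0.05,0.23,-0.7,0,0,0],[-0.05,0.23,-0.7,0,0,0]]'; python3 - <<'E'
from h import *
for n in('scene','top','wrist'):
    cl,im,d=grab(n,n+'9'); P=cloud(cl,d); z=P[:,:,2]; C={}
    for nm,c in (('A',(575,-113)),('B',(560,-305)),('C',(430,-295)),('D',(446,-105))):
        q=P[(z>122)&(z<140)&(np.hypot(P[:,:,0]-c[0],P[:,:,1]-c[1])<35)]
        if len(q)>5: r=cv2.minAreaRect(q[:,:2].astype(np.float32)); C[nm]=np.array(r[0]); print(n,nm,len(q),np.median(q[:,2]),r)
    if len(C)==4: print('err',C['D']-(C['A']+C['C']-C['B']))
E
```

```text
tcp_pos: [447.2, -104.7, 270.1]
force: [-4.6, 0.5, 10.5]
time_s: 26.3
tcp_pos: [448.2, -104.8, 269.6]
orientation: [-0.001, 0.736, 0.677, -0.001]
force: [0.2, 0.8, 0.0]
grip_width: 85.4
grip_force: 0.0
time_s: 27.05
tcp_pos: [492.7, -118.2, 408.7]
orientation: [-0.002, 0.736, 0.677, -0.001]
force: [-1.1, -0.2, 0.1]
grip_width: 85.5
grip_force: 0.0
scene A 124 129.5821187202295 ((576.289306640625, -113.16801452636719), (44.326988220214844, 43.276275634765625), 83.68880462646484)
scene B 102 129.70179521126303 ((560.6416625976562, -304.4681396484375), (41.989871978759766, 43.69851303100586), 85.27900695800781)
scene C 89 129.48170455753217 ((431.3162536621094, -295.2258605957031), (40.44010925292969, 43.14715576171875), 0.5138688683509827)
scene D 106 129.64561320101808 ((444.73883056640625, -103.83863830566406), (42.261531829833984, 41.473785400390625), 84.95243835449219)
err [-2.22506714  0.08709717]
top A 98 128.89777114750652 ((575.4224243164062, -112.0057144165039), (39.574302673339844, 41.73038864135742), 86.43444061279297)
top C 83 129.26978666811294 ((429.1755676269531, -299.1241149902344), (33.58149719238281, 41.422664642333984), 86.66175079345703)
top D 8 127.55795849248841 ((456.2653503417969, -84.97671508789062), (2.603651762008667, 14.287836074829102), 68.1397476196289)
wrist A 1496 129.49225846837606 ((575.0836791992188, -114.73257446289062), (42.581085205078125, 42.20828628540039), 85.86729431152344)
wrist B 646 129.2574181059739 ((557.0342407226562, -289.6341552734375), (43.43881607055664, 18.526878356933594), 14.731679916381836)
wrist C 390 127.94234262027908 ((428.8977966308594, -277.8712463378906), (43.889366149902344, 15.673177719116211), 14.169461250305176)
wrist D 1439 129.65037495054503 ((442.3950500488281, -104.98956298828125), (41.69796371459961, 42.27492904663086), 84.95165252685547)
err [-4.55218506 -2.01989746]
```

The post stands flat on the tray (same top height as its neighbours), square within about 1° and about 2 mm from the ideal position. The gripper is well clear, so I hand in.

```bash
python3 -c "
from station import order
print(order.sign_off())"
```

```text
the job is handed in; nothing more can be done
None
```

The job is handed in at about 27 s: the offcut is in the waste box, and the post, after standing by itself on the bench, stands tenon up on the tray's free corner, square to about 1° and about 2 mm off centre by the scene camera (one retry to close the gap barely helped); the bottle, block and glued posts looked undisturbed.

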